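Switch off the empty warming plate

ROBOT

A 6-joint arm with a two-finger parallel gripper is mounted at the origin on a cart in front of the work surface, level with it; the furniture and walls round the work are solid. World frame = base frame: x ahead of the robot, y to its left, z up, the work surface at z = 0. Lengths are in m, angles in degrees, forces in N, time in s.
With the tool pointing down it reaches from about 0.4 to 0.825 m from the base axis. Payload 7 kg.
Tool frame: the origin (TCP) lies on the front face of the gripper's body, between the roots of the fingers; the fingertips stand 66 mm ahead of it and the grasp point (between the pads) lies 47 mm ahead of it; z points along the fingers, y is the line along which they close (so a half turn about z gives the same grasp; the last joint's range is limited). The gripper opens to 88 mm and grips with 3 to 60 N. Pads are 19 mm wide; open, the fingers measure 130 mm over their backs; the gripper's body (78 mm by 193 mm) begins 47 mm behind the grasp point.
Start: joints at [87.382, 20.546, 0.682, 0, -70.136, -16.507], TCP at [0.221, 0.638, 0.292] pointing down, gripper open.
Joint ranges: [-176.03, 176.03], [-82.01, 121.73], [-58.28, 71.71], [-173.87, 95.51], [-174.79, -0.11], [-173.66, 173.66]. Speed limits (degrees/s): [136.94, 136.94, 172.46, 180, 180, 180].

INTERFACE

Orientations are given as [roll, pitch, yaw] about the fixed x, y, z axes, in that order (R = Rz(yaw) Ry(pitch) Rx(roll)).
In Python, from plant import ctrl gives the robot as it stands.
- The arm moves only by the tool send_rows, never from a script. Its argument "deltas" is a list of rows, each a list of 2 entries, a list of its own where there are three numbers: the shift along the tool's x, y, z each as a share of 800 mm, from -1 to 1, then the turn about the tool's z as a share of 90 degrees, from -1 to 1. A call has exactly 5 rows; each row is the pose to reach, as a shift and turn from the pose commanded when the call began, along the tool's axes at that moment; what a row does not reach only later rows make up. A row lasts 1/12 s, in which the tool goes at most 41.7 mm and 7.16 degrees, less where a joint would pass 70% of its speed; a pose out of reach is approached as far as the arm can. A call with a number of a shift or a turn outside -1 to 1 is refused whole. A call with a gripper value outside its range is refused whole. "gripper" is the opening, from 0 (shut) to 1 (fully open), set as the call begins (left out, the last holds). The fingers move at their own pace and stop on an object; the grip force is fixed at half the most. Time passes only in rows, so rows that repeat a pose let the fingers close, or fill a call up. It gives the time, the measured TCP pose, the force, the opening and the grip force at its end, in the units of the state.
- ctrl.get_obs(): the state, without advancing time (a new reading comes with each control period).
- ctrl.snapshot(name): name is "scene" or "top" or "wrist"; returns a dict with "color" (400x640x3 uint8, red, green, blue), "vertical_fov" (degrees; the focal length in pixels is half the picture's height over the tangent of half this angle, whatever the lens; pixels are square), "cx", "cy" (the principal point, pixels), "rvec" (rotation vector, rad) and "tvec" (3), from world to camera coordinates, as OpenCV has them. Camera axes: x right, y down, z forward; pixel columns grow to the right and rows downward; lengths in m; the calibration is good to about 2 mm. A picture is of the moment at which its call begins. There is no depth.
- ctrl.close_job(): hands the job in; it is judged then, once.
Trained networks look in a picture, given as the dict that the camera call returned (one of the last four; its "shot" number tells which), for a name from the list of things; names that differ only in an ending like _2 or _b are one class to them, and where a whole thing is asked for, a point or a joint stands for the part that bears it (a point fixed in the world has none). Each returns a list of dicts, best first, with "conf" (0 to 1); they miss things now and then, are a little off and sometimes report something else, mostly with a low value. They report only what shows in the picture. A call takes as long as a camera call.
- ctrl.boxes_of(picture, thing): "xy" ([column, row] as shares, 0 to 1, of the picture: columns of its width, rows of its height, amid what is visible of it).
- ctrl.cut_out(picture, thing): "pixels" (400x640 bool, what is visible of it) and "xy" ([column, row] as shares, 0 to 1, of the picture: columns of its width, rows of its height, amid what is visible of it).
The state is a dict: "clock": time; "joint_pos": joint angles; "qvel": joint speeds; "tau": joint torques, N m; "tool_pos": TCP position; "orientation": TCP orientation; "force": force on the tool from outside, world axes, zero at the start; "moment": the same for the moment, N m; "opening": finger opening in m; "gripper_force": force on a finger pad.
Only numpy, scipy, OpenCV 4.12 (cv2) and the standard library are available. Lean on these libraries where they do the work, as an engineer would, in place of code of your own. Each camera call takes 0.05 s, during which the arm holds its last target. There are 200 camera calls.

TASK

Two identical warming plates have been left on; one keeps a mug warm and the other has nothing on it. Reach into the sunken well of the empty one and turn its dial anticlockwise (seen from above) until it is fully off, then let go of it. Leave the mug and the dial of the plate under it as they are.

Things in the scene. Friction and masses are not known exactly. Their poses are not given: they have to be found in the camera images.
- warmer_empty: The EMPTY plate: fixed white housing 250 x 140 x 50 mm high. Origin: centre of its underside; x away from the robot within 15 degrees. Round dark heated plate, 112 mm across, top 56 mm up, at x +62 mm. Dial well at x -70 mm (robot's side): 88 mm across, floor 14 mm and rim 50 mm above the worktop. The plates stand side by side, 0.22 m or more apart, left or right varies.
- empty_dial_top (a point): Top middle of the EMPTY plate's dial, on its axis, 46 mm above the worktop (4 mm below the rim). Black upright bar 14 mm thick (y), 32 mm high, reaching 22 mm behind and 21 mm ahead of the axis. The frame turns with it: z up, x along the bar to its pointed end, which has a white line. To the well's wall 37 mm remain on each side: go in with the fingers about 30 mm apart.
- empty_dial (a joint): Angle (rad) of that dial about its vertical axis, growing clockwise from above. 0 = off, a hard stop: pointed end towards the heated plate, at the short bar mark on the rim. 1.4 = full heat, the other stop; dots grow with heat. Starts at 0.75 to 1.25; light friction (0.04 N m), stays where it is left.
- mug_dial_pointer (a point): Top of the pointed end of the OTHER plate's identical dial (the plate with the mug), 20 mm from its axis, 46 mm above the worktop. It is on too and must stay as it is.
- mug: White tapered mug with a handle, 86 x 115 (with handle) x 112 mm high, standing on the other, otherwise identical plate. Origin: centre of its underside, z up.

How it is judged:
By the outcome, as a careful person would: the job done as asked, in the order asked, and still so for the second after the job is handed in, with the robot touching nothing.
It also fails if it takes over 34 s, if anything falls off the work surface, if the arm or the gripper's body presses on something with over 40 N, if the wrist force passes 120 N, or if a joint passes its speed limit or range.

## Working session

There is one attempt and no reset: what is moved stays moved. The work goes in short steps, Python scripts to look and compute and a tool call to move; the robot and the scene stay as the last step left them, time stands still between calls to the robot, and variables do not carry over. Pictures are saved under pics/ and viewed, at most 10 in all, crops included, and the job is handed in when it is done.

Besides the shell and the picture viewer there is one more tool, called after "Emit:" in YAML: its name, and indented under it one key for each argument. send_rows: Moves the arm, as the interface text tells. Shift numbers are shares of 800 mm and turn numbers shares of 90 degrees, none past 1 either way. Its arguments: {"type":"object","properties":{"deltas":{"type":"array","items":{"type":"array"}},"gripper":{"type":"number"}},"required":["deltas"]}

```bash
mkdir -p pics; ls; cat > h.py <<'E'
import numpy as np,cv2
from plant import ctrl
def ray(p,uv,z):
    f=200/np.tan(np.radians(p["vertical_fov"])/2)
    R=cv2.Rodrigues(np.array(p["rvec"],float))[0];t=np.array(p["tvec"],float)
    d=R.T@np.array([(uv[0]-p["cx"])/f,(uv[1]-p["cy"])/f,1]);c=-R.T@t
    return c+d*(z-c[2])/d[2]
def proj(p,X):
    f=200/np.tan(np.radians(p["vertical_fov"])/2)
    R=cv2.Rodrigues(np.array(p["rvec"],float))[0]
    c=R@np.array(X)+np.array(p["tvec"],float)
    return f*c[0]/c[2]+p["cx"],f*c[1]/c[2]+p["cy"]
E
python3 - <<'E'
from h import *
ps={n:ctrl.snapshot(n) for n in("top","scene")}
for n,p in ps.items():
    cv2.imwrite(f"pics/{n}0.png",p["color"][...,::-1])
    for t,z in(("warmer_empty",.05),("empty_dial_top",.046),("mug_dial_pointer",.046),("mug",.06)):
        for d in ctrl.boxes_of(p,t)[:3]:
            uv=(d["xy"][0]*640,d["xy"][1]*400);print(n,t,round(d["conf"],2),np.round(uv),ray(p,uv,z).round(3))
o=ctrl.get_obs();print(o)
E
```

```text
pics
top warmer_empty 0.8 [245. 228.] [0.541 0.145 0.05 ]
top empty_dial_top 0.68 [238. 260.] [0.473 0.159 0.046]
top mug_dial_pointer 0.67 [374. 262.] [ 0.468 -0.128  0.046]
top mug 0.81 [392. 203.] [ 0.594 -0.168  0.06 ]
scene warmer_empty 0.93 [238. 274.] [0.5   0.153 0.05 ]
scene empty_dial_top 0.88 [242. 294.] [0.466 0.163 0.046]
scene mug_dial_pointer 0.64 [396. 233.] [ 0.447 -0.119  0.046]
scene mug 0.92 [372. 155.] [ 0.629 -0.196  0.06 ]
{'clock': 0.5, 'joint_pos': array([ 8.73821248e+01,  2.05483464e+01,  6.77835630e-01, -1.11745191e-03,
       -7.01376319e+01, -1.65051656e+01]), 'qvel': array([-0.03400176, -0.01132071,  0.12483923,  0.02818539, -0.03457364,
        0.00710508]), 'tau': array([ 2.60314764e-04, -5.81796813e+01,  2.93069977e+01,  6.99709386e+00,
        1.19091250e-02, -2.93499522e-05]), 'tool_pos': array([0.22115077, 0.63767775, 0.29210392]), 'orientation': array([ 1.79991894e+02, -1.30575068e-03, -1.91234205e+01]), 'force': array([ 0.74891788, -0.60100003, -0.77328178]), 'moment': array([-0.00450481,  0.03056272,  0.06636909]), 'gripper_force': 0.0, 'opening': 0.08765606053802771}
```

```bash
python3 - <<'E'
import cv2
a=cv2.imread("pics/top0.png");b=cv2.imread("pics/scene0.png")
c=cv2.resize(a[150:310,170:440],(800,474),interpolation=cv2.INTER_CUBIC)
cv2.imwrite("pics/topc.png",c)
E
```

```text
(no output)
```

View pics/topc.png

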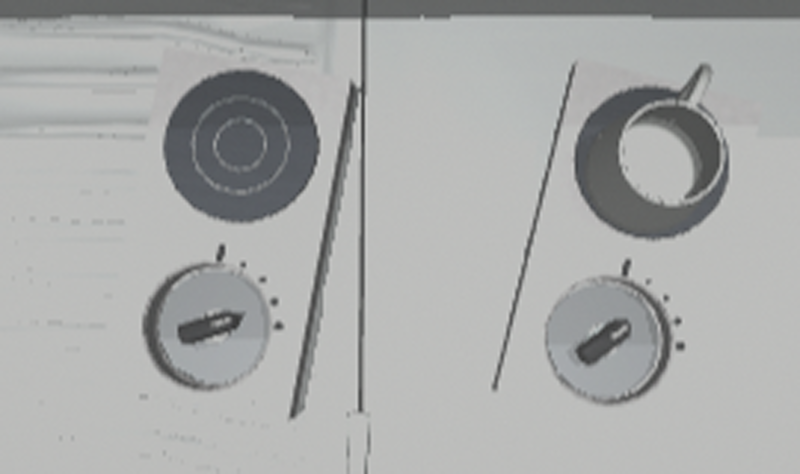

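View pics/scene0.png

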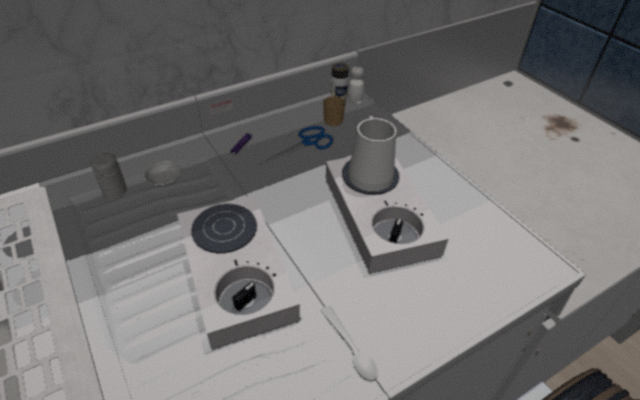

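The left-hand plate (y≈+0.15) is empty. Its dial sits at about (210,326) in the crop and its bar's pointed end is at about (243,316), roughly 60° clockwise of the mark. The mug stands on the right-hand plate.

```bash
python3 - <<'E'
from h import *
p=ctrl.snapshot("top")
F=lambda u,v:(170+(u+.5)*.3375-.5,150+(v+.5)*.3376-.5)
pl=ray(p,F(241,146),.056);pt=ray(p,F(243,316),.046);bk=ray(p,F(180,333),.04);rim=ray(p,F(207,326),.05)
print("plate",pl,"tip",pt,"back",bk,"rim",rim)
an=lambda d:np.degrees(np.arctan2(d[1],d[0]))
m=ctrl.cut_out(p,"empty_dial_top")[0]
v,u=np.nonzero(m["pixels"]);print(len(u),m["conf"])
X=np.array([ray(p,(a,b),.042)[:2] for a,b in zip(u,v)]);c=X.mean(0);w,V=np.linalg.eigh(np.cov((X-c).T))
print("dial c",c,"axis",an(V[:,1]),"housing(rim)",an(pl-rim),"housing(c)",an(pl[:2]-c), "dist",np.linalg.norm(pl[:2]-c),"tipback",an(pt-bk))
q=ctrl.snapshot("scene");m=ctrl.cut_out(q,"empty_dial_top")[0]
v,u=np.nonzero(m["pixels"]);print("scene",len(u),ray(q,(u.mean(),v.mean()),.036))
E
```

```text
plate [0.60251397 0.13357117 0.056     ] tip [0.48054407 0.13089044 0.046     ] back [0.46839483 0.17694605 0.04      ] rim [0.47334944 0.15585359 0.05      ]
140 0.71
dial c [0.47338838 0.15543933] axis 105.90319075302558 housing(rim) -9.787865802645204 housing(c) -9.612164447480303 dist 0.13096425437447778 tipback -75.22231396348646
scene 470 [0.46646969 0.15826486 0.036     ]
```

Emit:
send_rows:
  deltas:
    - [[0.036,0.034,0.008],0]
    - [[0.072,0.068,0.016],0]
    - [[0.108,0.102,0.024],0]
    - [[0.144,0.136,0.032],0]
    - [[0.18,0.17,0.04],0]
  gripper: 0.5

```text
clock: 1.12
tool_pos: [0.3131, 0.4603, 0.2601]
orientation: [-180.0, -0.0, -19.1]
force: [1.2, -0.2, 0.0]
opening: 0.0597
gripper_force: 0.0
```

Emit:
send_rows:
  deltas:
    - [[0.036,0.034,0.008],0]
    - [[0.072,0.068,0.016],0]
    - [[0.108,0.102,0.024],0]
    - [[0.144,0.136,0.032],0]
    - [[0.18,0.17,0.04],0]

```text
clock: 1.53
tool_pos: [0.4046, 0.2847, 0.2284]
orientation: [-179.9, -0.0, -19.1]
force: [-0.0, 0.8, -0.4]
opening: 0.0437
gripper_force: 0.0
```

Emit:
send_rows:
  deltas:
    - [[0.034,0.032,0.008],0.07]
    - [[0.068,0.064,0.016],0.14]
    - [[0.102,0.096,0.024],0.21]
    - [[0.135,0.1275,0.0325],0.28]
    - [[0.135,0.1275,0.0325],0.35]

```text
clock: 1.95
tool_pos: [0.4737, 0.1499, 0.201]
orientation: [179.9, -0.0, -51.2]
force: [-0.7, 0.1, 0.8]
opening: 0.0437
gripper_force: 0.0
```

Emit:
send_rows:
  deltas:
    - [[0,0,0],0.07]
    - [[0,0,0],0.14]
    - [[0,0,0],0.21]
    - [[0,0,0],0.27]
    - [[0,0,0],0.27]

```text
clock: 2.37
tool_pos: [0.4729, 0.1545, 0.2023]
orientation: [-180.0, 0.0, -75.2]
force: [-0.9, -0.1, 0.5]
opening: 0.0439
gripper_force: 0.0
```

```bash
python3 - <<'E'
from h import *
o=ctrl.get_obs();print(o["clock"],o["tool_pos"],o["orientation"],o["opening"],o["joint_pos"])
p=ctrl.snapshot("wrist");cv2.imwrite("pics/w1.png",p["color"][...,::-1])
for d in ctrl.cut_out(p,"empty_dial_top")[:2]:
    v,u=np.nonzero(d["pixels"]);print(d["conf"],len(u),u.mean(),v.mean(),ray(p,(u.mean(),v.mean()),.042))
print(proj(p,[.473,.155,.046]))
E
```

```text
2.3667 [0.47285223 0.15453499 0.20234786] [-1.79979811e+02  9.18389293e-03 -7.51821405e+01] 0.043866337590840195 [ 4.07767805e+01  8.47504469e+00 -2.85314979e+01  7.26295650e-04
 -5.29712856e+01 -2.59593599e+01]
0.87 1033 317.7173281703775 203.79864472410455 [0.47327445 0.15435454 0.042     ]
(np.float64(317.83431116555295), np.float64(205.9729019290103))
```

View pics/w1.png

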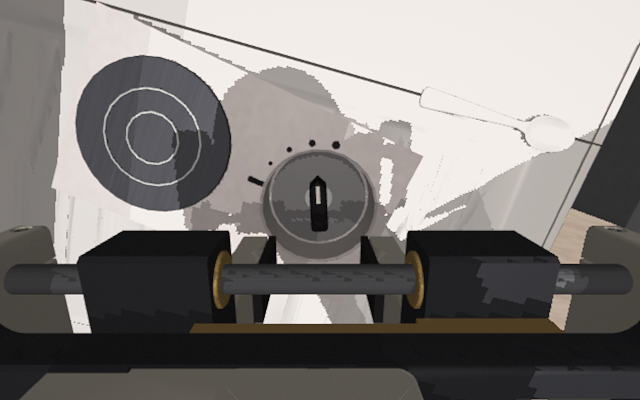

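The wrist view shows the bar centred at about (318,204), upright in the picture and so in line with tool x. The rim is centred at about (318,203), so I'm on axis and can descend.

Emit:
send_rows:
  deltas:
    - [[0,0,0.01],0]
    - [[0,0,0.03],0]
    - [[0,0,0.05],0]
    - [[0,0,0.07],0]
    - [[0,0,0.07],0]
  gripper: 0.34

```text
clock: 2.88
tool_pos: [0.4712, 0.1536, 0.143]
orientation: [179.7, -0.1, -74.8]
force: [0.1, 0.3, 0.1]
opening: 0.03
gripper_force: 0.0
```

Emit:
send_rows:
  deltas:
    - [[0,0,0.018],0]
    - [[0,0,0.036],0]
    - [[0,0,0.054],0]
    - [[0,0,0.072],0]
    - [[0,0,0.072],0]

```text
clock: 3.3
tool_pos: [0.4718, 0.1539, 0.0867]
orientation: [179.8, -0.1, -74.9]
force: [-0.7, -0.3, 0.0]
opening: 0.0298
gripper_force: 0.0
```

Emit:
send_rows:
  deltas:
    - [[0,0,0],0]
    - [[0,0,0],0]
    - [[0,0,0],0]
    - [[0,0,0],0]
    - [[0,0,0],0]
  gripper: 0

```text
clock: 3.72
tool_pos: [0.4727, 0.1548, 0.0896]
orientation: [-180.0, 0.0, -74.9]
force: [-4.8, 1.7, 6.7]
opening: 0.014
gripper_force: 29.8
```

Emit:
send_rows:
  deltas:
    - [[0,0,0],-0.06]
    - [[0,0,0],-0.12]
    - [[0,0,0],-0.18]
    - [[0,0,0],-0.24]
    - [[0,0,0],-0.3]

```text
clock: 4.13
tool_pos: [0.4729, 0.1549, 0.0895]
orientation: [-179.9, 0.0, -47.6]
force: [-3.2, 1.3, 6.0]
opening: 0.0135
gripper_force: 29.8
```

Emit:
send_rows:
  deltas:
    - [[0,0,0],-0.06]
    - [[0,0,0],-0.12]
    - [[0,0,0],-0.18]
    - [[0,0,0],-0.24]
    - [[0,0,0],-0.3]

```text
clock: 4.55
tool_pos: [0.473, 0.1551, 0.0896]
orientation: [-179.9, -0.0, -20.6]
force: [-3.0, 1.1, 5.2]
opening: 0.014
gripper_force: 29.9
```

Emit:
send_rows:
  deltas:
    - [[0,0,0],-0.03]
    - [[0,0,0],-0.06]
    - [[0,0,0],-0.09]
    - [[0,0,0],-0.12]
    - [[0,0,0],-0.12]

```text
clock: 4.97
tool_pos: [0.4731, 0.1552, 0.0895]
orientation: [-179.9, -0.1, -10.0]
force: [-4.1, 2.0, 6.7]
opening: 0.0136
gripper_force: 29.9
```

```bash
python3 - <<'E'
from h import *
o=ctrl.get_obs();print(o["clock"],o["tool_pos"],o["orientation"],o["opening"],o["force"],o["moment"])
E
```

```text
4.9667 [0.47310435 0.1551675  0.08952024] [-1.79914015e+02 -6.26733804e-02 -9.98367386e+00] 0.013615408369691832 [-4.1263722   1.99539585  6.6652669 ] [ 0.90557534  1.53056786 -0.01306489]
```

The moment about z is still about zero, so the dial isn't at the stop yet. I'll turn a little further.

Emit:
send_rows:
  deltas:
    - [[0,0,0],-0.01]
    - [[0,0,0],-0.02]
    - [[0,0,0],-0.03]
    - [[0,0,0],-0.04]
    - [[0,0,0],-0.04]

```text
clock: 5.38
tool_pos: [0.4733, 0.1552, 0.0895]
orientation: [-179.9, -0.1, -6.6]
force: [-2.3, 1.8, 5.7]
opening: 0.0138
gripper_force: 30.7
```

```bash
python3 - <<'E'
from h import *
o=ctrl.get_obs();print(o["orientation"],o["force"],o["moment"])
p=ctrl.snapshot("wrist");cv2.imwrite("pics/w2.png",p["color"][...,::-1])
E
```

```text
[-1.79898563e+02 -8.09940050e-02 -6.59597488e+00] [-2.26344676  1.7518848   5.69008605] [ 0.6250397   0.94824639 -0.69279743]
```

View pics/w2.png

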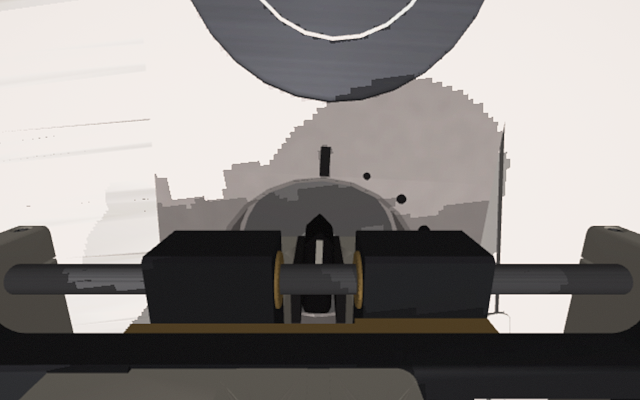

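The bar now points at the off mark at about (325,160), and the moment about z has risen to -0.7 N m, so the dial is on the stop. Next I release and rise.

Emit:
send_rows:
  deltas:
    - [[0,0,0],0]
    - [[0,0,0],0]
    - [[0,0,0],0]
    - [[0,0,0],0]
    - [[0,0,0],0]
  gripper: 0.34

```text
clock: 5.85
tool_pos: [0.4728, 0.1546, 0.0885]
orientation: [180.0, 0.0, -6.5]
force: [-0.8, 0.0, 0.6]
opening: 0.0293
gripper_force: 0.0
```

Emit:
send_rows:
  deltas:
    - [[0,0,-0.02],0]
    - [[0,0,-0.04],0]
    - [[0,0,-0.07],0]
    - [[0,0,-0.1],0]
    - [[0,0,-0.14],0]

```text
clock: 6.27
tool_pos: [0.4719, 0.154, 0.2003]
orientation: [179.9, 0.1, -6.6]
force: [0.8, 0.2, 0.2]
opening: 0.0298
gripper_force: 0.0
```

Emit:
send_rows:
  deltas:
    - [[0,0,-0.02],0]
    - [[0,0,-0.04],0]
    - [[0,0,-0.06],0]
    - [[0,0,-0.06],0]
    - [[0,0,-0.06],0]

```text
clock: 6.68
tool_pos: [0.473, 0.1548, 0.2492]
orientation: [-179.9, -0.1, -6.5]
force: [0.3, -0.1, -1.1]
opening: 0.0299
gripper_force: 0.0
```

```bash
python3 - <<'E'
from h import *
p=ctrl.snapshot("wrist");cv2.imwrite("pics/w3.png",p["color"][...,::-1])
d=ctrl.cut_out(p,"empty_dial_top")[0]
v,u=np.nonzero(d["pixels"]);X=np.array([ray(p,(a,b),.043)[:2] for a,b in zip(u,v)]);c=X.mean(0);w,V=np.linalg.eigh(np.cov((X-c).T))
print(c,np.degrees(np.arctan2(V[1,1],V[0,1])))
d=ctrl.cut_out(p,"warmer_empty")[0]
v,u=np.nonzero(d["pixels"]);print(len(u))
E
```

```text
[0.47377695 0.15588195] 170.56166088593935
38464
```

View pics/w3.png

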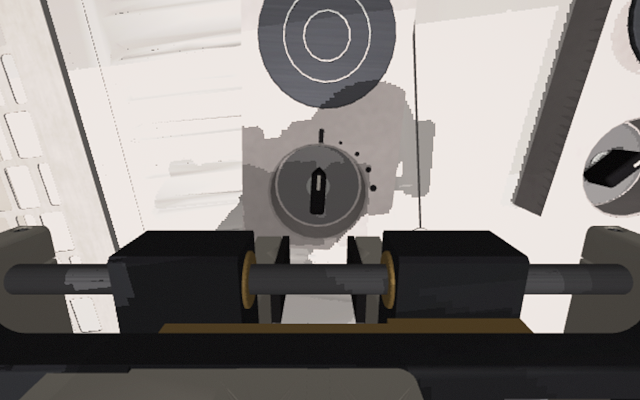

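The dial bar, from about (317,212) to (319,168), points at the off mark at (321,135). Its axis is at -9.4° against a housing yaw of -9.7°, so it is off. The gripper is clear and the other plate is untouched.

```bash
python3 -c "
from plant import ctrl
print(ctrl.close_job())"
```

```text
the job is handed in; nothing more can be done
None
```

I turned the empty plate's dial anticlockwise to its off stop and let go, never went near the mug or its dial, and handed the job in about 7 s into the 34 s limit.

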